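Read the orange-capped tube with the contact reader

ROBOT

A 6-joint arm with a two-finger parallel gripper is mounted at the origin on the work surface. World frame = base frame: x ahead of the robot, y to its left, z up, the work surface at z = 0. Lengths are in mm, angles in rad, forces in N, time in s.
With the tool pointing down it reaches from about 350 to 925 mm from the base axis. Payload 6.4 kg.
Tool frame: the origin (TCP) lies where the fingers leave the gripper's body, on its centre line; the fingertips stand 97 mm ahead of it and the grasp point (between the pads) lies 78 mm ahead of it (env.tip_reach is the distance from the TCP to the fingertips, in mm); x points along the fingers, y is the direction in which the jaws open and shut, and the axes are right-handed (so a half turn about x gives the same grasp; the last joint's range is limited). The gripper opens to 94 mm and grips with 3 to 60 N. Pads are 16 mm wide; open, the fingers measure 119 mm over their backs; the gripper's body (75 mm by 177 mm) begins 78 mm behind the grasp point.
Start: joints at [-1.499, 0.245, 1.558, -0, 1.339, -0.174], TCP at [158.17, -630.474, 302.655] pointing down, gripper open.
Joint ranges: [-3.13, 3.13], [-1.02, 2.26], [0.13, 2.54], [-0.95, 4.09], [0.21, 2.88], [-2.74, 2.74]. Speed limits (rad/s): [2.57, 2.57, 3.14, 3.14, 3.14, 3.14].

INTERFACE

Orientations are given as a unit quaternion [w, x, y, z].
In Python, from bench import env gives the robot as it stands.
- The arm moves only by the tool play_rows, never from a script. Its argument "moves" is one flat list of numbers, 6 for each row, row after row: the shift along the world's x, y, z in m, then the turn, a rotation vector about the world's x, y, z in degrees. A call has 1 to 20 rows; each row shifts and turns the pose as measured when the row begins; what a row does not reach is not made up. A row lasts 1/8 s, in which the tool goes at most 62.5 mm and 10.7 degrees, less where a joint would pass 70% of its speed; a pose out of reach is approached as far as the arm can. A call is refused whole if a number of a shift passes 0.0625 or a number of a turn 10.7, either way. A call with a gripper value outside its range is refused whole. "hand" is the closure, from 0 (fully open) to 1 (shut), set as the call begins (left out, the last holds). The fingers move at their own pace and stop on an object; "force" is the grip in N (left out, the last holds). Time passes only in rows, so rows that do not move let the fingers close. It gives the time, the measured TCP pose, the force and the opening at its end, in the units of the state.
- env.get_state(): the state, without advancing time (a new reading comes with each control period).
- env.capture(name): name is "scene" or "top" or "wrist"; returns (picture, depth): 480x640x3 uint8, red, green, blue; 480x640 float32, mm along the optical axis (not along the pixel's ray), 0 where there is no reading.
- env.camera_params(name): a dict with "fov_y" (degrees; the focal length in pixels is half the picture's height over the tangent of half this angle, whatever the lens; pixels are square), "cx", "cy" (the principal point, pixels), "k1" (the pictures are not rectified: a ray, as slopes to the right and down, at radius r is drawn at 1 + k1 r^2 times it, then the intrinsics apply), "rvec" (rotation vector, rad) and "tvec" (3), from world to camera coordinates, as OpenCV has them; the wrist camera has in their place "mount" (4x4, takes a point from camera to tool coordinates, whose origin is the TCP and whose axes are the tool frame's). Camera axes: x right, y down, z forward; pixel columns grow to the right and rows downward; lengths in mm; the calibration is good to about 2 mm. A picture is of the moment at which its call begins: read the wrist's pose just before it. camera_params takes no time and is no camera call.
- env.sign_off(): hands the job in, once; it reports no verdict.
The state is a dict: "time": time; "joint_pos": joint angles; "joint_vel": joint speeds; "joint_torque": joint torques, N m; "position": TCP position; "tcp_rot": TCP orientation; "force": force on the tool from outside, world axes, zero at the start; "ft_torque": the same for the moment, N m; "gripper_width": opening from 0.0 (shut) to 1.0 (fully open).
Only numpy, scipy, OpenCV 4.12 (cv2) and the standard library are available. Lean on these libraries where they do the work, as an engineer would, in place of code of your own. Each camera call takes 0.05 s, during which the arm holds its last target.

TASK

Take the contact reader from its cradle and press its red sprung nose gently and squarely onto the middle of the barcode label of the orange-capped tube, until the nose is pushed in about halfway; hold it steady there for two seconds. Then lay the reader back in its cradle, lying as it lay before, and let go. Keep off the other two tubes and leave the green tube adapter and the white-lidded jar where they are.

Things in the scene. Friction and masses are not known exactly. Their poses are not given: they have to be found in the camera images.
- reader: Wand-shaped contact barcode reader, 0.22 kg. Origin: on its underside at mid-grip; x to the nose, z up. Dark handle x -90 to 45 mm, 30 mm wide (y), 28 high; grip across y at x 0, z 14. White, blue-topped head x 45 to 95, 44 wide, 34 high. Red nose to x 120 at z 17, pointing along +x.
- nose (a joint): How far the red sprung nose is pushed in, in m: 0 fully out, 0.010 bottomed. The spring needs 1 N to start and 0.6 N more per mm (4 N at half travel). It reads between about 0.0025 and 0.0085.
- nose_tip (a point): Middle of the flat front face (26 mm wide, 18 mm high) of the red nose; moves with the nose. Axes as the reader: x points forward out of the nose, the direction in which it looks.
- cradle: Fixed grey cradle, 190 x 75 x 8 mm base. Origin on the table at its centre, x to the nose end. Two forks bear the reader's underside 30 mm up: rear x -79 to -53 (37 wide inside), front x 53 to 83 (51 wide), flared cheeks 15 mm high; between them room for fingers down to the base. Home: reader's origin 30 mm above the cradle's, axes alike, a few mm free along x.
- rest_orange: Fixed blue tilted rest with the orange-capped tube, the one to read. Origin under its base (x -85 to 25 mm, 70 wide, 10 high), on a 4 mm tray; the label looks to +x. The tube, 30 mm thick, 124 long, leans back to -x 35 degrees from upright; top (34 mm thick cap) 170 mm over the table. Tube and grey shoe slide as one along the label's outward direction, very stiffly (over 20 N).
- orange_label (a point): Reference point for the orange tube's label. x points straight out of the label (35 degrees above level), z up the tube, y across. The label's middle lies on this x axis, but 0 to 14 mm out along +x: the tube stands forward by a different, unmeasured amount each time. White label 50 mm long on the 30 mm round tube, black bars on its front.
- rest_white: The same rest with a white-capped tube: not to be touched. Same frame as rest_orange.
- rest_violet: The same rest with a violet-capped tube: not to be touched. Same frame as rest_orange. The three rests stand side by side about 110 mm apart on the tray, in any order.
- adapter: Loose green round tube adapter, 116 mm across, 50 mm high, with two white pins up to 85 mm. Origin at the centre of its underside. Leave alone.
- jar: Loose pale specimen jar with a white lid, 48 mm across, 62 mm high. Origin at the centre of its underside. Leave alone.
There are look-alikes about, which are no part of the job. What is shaped like the reader but yellow is not meant.

How it is judged (in metres and radians):
On the way, in this order (a step that is already met when the one before it is completed fails the run):
1. the reader is lifted out of its cradle (distance of reader from where it was at the start of the episode above 0.06 m and contact force between reader and the fingers above 0.5 N), for 0.1 s.
2. the held reader, still for 1.2 s, has its nose 2.5 to 8.5 mm in on the orange tube, within 6 mm (across) and 9 mm (along) of mid-label, square within 12 degrees (contact force between reader and the fingers above 0.5 N and contact force between reader and rest_orange above 0.8 N and value of joint nose between 0.0025 and 0.0085 m and x of nose_tip in the frame of orange_label between -0.004 and 0.02 m and y of nose_tip in the frame of orange_label between -0.006 and 0.006 m and z of nose_tip in the frame of orange_label between -0.009 and 0.009 m and angle between the x axis of nose_tip and the x axis of orange_label, either way round below 0.21 rad and linear speed of reader below 0.02 m/s and angular speed of reader below 0.2 rad/s), for 1.2 s.
At the end, for the whole second after the job is handed in: The reader lies released and still in its cradle, upright as before with its nose to the nose end: within 15 mm of home along the cradle, 8 mm across it and 4 mm in height, level within 6 degrees (x of reader in the frame of cradle between -0.015 and 0.015 m and y of reader in the frame of cradle between -0.008 and 0.008 m and z of reader in the frame of cradle between 0.026 and 0.034 m and x of nose_tip in the frame of cradle above 0.09 m and angle between reader's own z axis and vertical below 0.1 rad and linear speed of reader below 0.01 m/s and contact force between reader and the fingers below 0.1 N); the robot touches nothing.
It fails at once if the reader is pressed on the orange tube or its rest with over 15 N (contact force between reader and rest_orange above 15 N).
It fails at once if the white-capped tube or its rest is touched (contact force between rest_white and anything else above 1 N).
It fails at once if the violet-capped tube or its rest is touched (contact force between rest_violet and anything else above 1 N).
It fails at once if the green adapter is shifted by over 15 mm (distance of adapter from where it was at the start of the episode above 0.015 m).
It fails at once if the jar is shifted by over 15 mm (distance of jar from where it was at the start of the episode above 0.015 m).
It also fails if it takes over 58 s, if anything falls off the work surface, if the arm or the gripper's body presses on something with over 40 N, if the wrist force passes 120 N, or if a joint passes its speed limit or range.

## Working session

There is one attempt and no reset: what is moved stays moved. The work goes in short steps, Python scripts to look and compute and a tool call to move; the robot and the scene stay as the last step left them, time stands still between calls to the robot, and variables do not carry over. Pictures are saved under pics/ and viewed, and the job is handed in when it is done.

Besides the shell and the picture viewer there is one more tool, called after ">>>" as a command line: name --argument value ..., lists and objects as JSON in quotes. play_rows: Moves the arm, as the interface text tells. Its arguments: {"type":"object","properties":{"moves":{"type":"array","items":{"type":"number"}},"hand":{"type":"number"},"force":{"type":"number"}},"required":["moves"]}

```bash
ls; mkdir -p pics
python3 - <<'E'
from bench import env
import cv2,numpy as np
s=env.get_state();print(s)
for n in("scene","top","wrist"):
    print(n,env.camera_params(n))
    p,d=env.capture(n);cv2.imwrite(f"pics/{n}0.png",p[:,:,::-1]);np.savez(f"pics/{n}0.npz",p=p,d=d)
E
```

```text
pics
{'time': 0.0, 'joint_pos': array([-1.49910618e+00,  2.45777723e-01,  1.55901538e+00, -5.84348303e-06,
        1.33866176e+00, -1.74089251e-01]), 'joint_vel': array([ 0.00049744,  0.00032228,  0.00184276,  0.00085544, -0.00057164,
       -0.00181717]), 'joint_torque': array([-9.95012888e-04, -4.15843177e+01, -3.14602661e+01,  6.85110362e-02,
        3.31860082e-02, -1.54519621e-04]), 'position': array([ 158.13426663, -630.04190405,  301.56769815]), 'tcp_rot': array([ 0.0860204 ,  0.7018055 ,  0.08733565, -0.70174213]), 'force': array([-0.32550883,  0.85677127, -0.2630822 ]), 'ft_torque': array([-0.02727768,  0.01251244,  0.01541948]), 'gripper_width': 0.999630207796597}
scene {'fov_y': 50.99916222001411, 'cx': 316.0495681205736, 'cy': 235.9741998890361, 'k1': -0.07508259690830688, 'rvec': array([ 0.87720202,  2.74356094, -0.74859227]), 'tvec': array([ 484.63587764, -135.78118806, 1272.96875963])}
top {'fov_y': 57.13290845983452, 'cx': 321.4193262598388, 'cy': 243.01959561699155, 'k1': 0.027172668018507762, 'rvec': array([ 2.20078446, -2.16908793,  0.0777408 ]), 'tvec': array([-137.53327569,  503.22836633, 1005.4191453 ])}
wrist {'fov_y': 63.28647127423845, 'cx': 324.1475389691393, 'cy': 241.98225243953465, 'k1': -0.07495132309587534, 'mount': array([[ 5.60449125e-04, -2.37492734e-01,  9.71389153e-01,
        -8.22930142e+01],
       [ 9.99999798e-01, -1.58791240e-04, -6.15778728e-04,
        -1.17332100e+00],
       [ 3.00491061e-04,  9.71389302e-01,  2.37492596e-01,
        -6.91452864e+01],
       [ 0.00000000e+00,  0.00000000e+00,  0.00000000e+00,
         1.00000000e+00]])}
```

View pics/scene0.png

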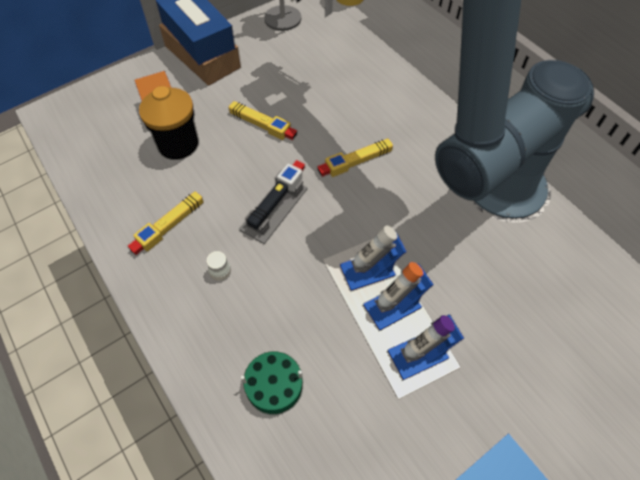

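View pics/top0.png

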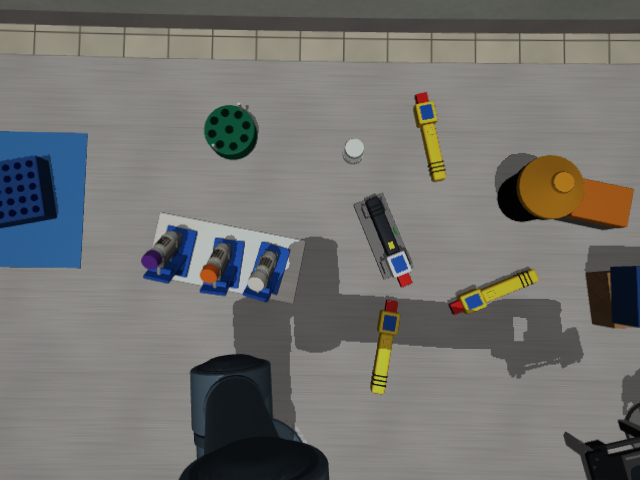

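View pics/wrist0.png

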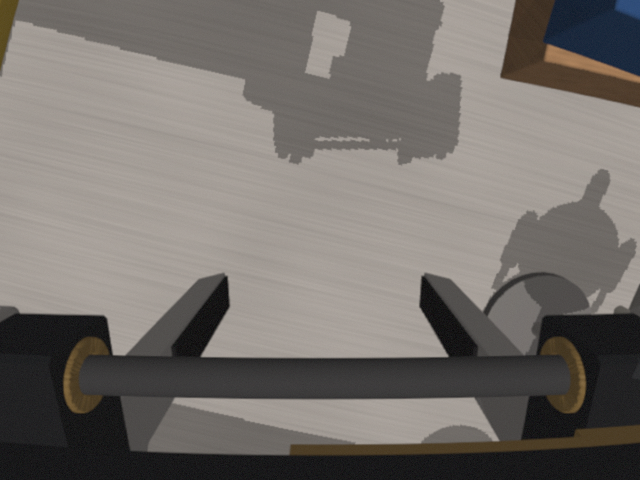

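The top view shows the reader at about (385,235) with its nose at (404,281). The tubes run violet (165,250), orange (215,260), white (262,270), with the adapter at (231,132) and the jar at (353,150). Next I'll measure these.

```bash
cat > h.py <<'E'
from bench import env
import cv2,numpy as np
from scipy.spatial.transform import Rotation as R
def q2R(q): return R.from_quat([q[1],q[2],q[3],q[0]]).as_matrix()
def cam(name,state=None):
    c=env.camera_params(name);f=240/np.tan(np.radians(c['fov_y']/2))
    K=np.array([[f,0,c['cx']],[0,f,c['cy']],[0,0,1]]);dist=np.array([c['k1'],0,0,0.])
    if 'rvec' in c:
        Rc=cv2.Rodrigues(c['rvec'])[0];Rw=Rc.T;o=-Rc.T@c['tvec']
    else:
        s=state;T=np.eye(4);T[:3,:3]=q2R(s['tcp_rot']);T[:3,3]=s['position'];M=T@c['mount'];Rw=M[:3,:3];o=M[:3,3]
    return K,dist,Rw,o
def rays(cm,uv):
    K,d,Rw,o=cm
    n=cv2.undistortPoints(np.asarray(uv,float).reshape(-1,1,2),K,d).reshape(-1,2)
    return np.c_[n,np.ones(len(n))]
def onplane(cm,uv,z):
    r=rays(cm,uv)@cm[2].T;o=cm[3];return o+r*((z-o[2])/r[:,2])[:,None]
def cloud(cm,depth):
    v,u=np.mgrid[:480,:640];n=rays(cm,np.c_[u.ravel(),v.ravel()])
    P=(n*depth.ravel()[:,None])@cm[2].T+cm[3]
    P[depth.ravel()==0]=np.nan
    return P.reshape(480,640,3)
def proj(cm,P):
    K,d,Rw,o=cm
    return cv2.projectPoints(np.asarray(P,float).reshape(-1,1,3),cv2.Rodrigues(Rw.T)[0],-Rw.T@o,K,d)[0].reshape(-1,2)
def snap(name,tag):
    s=env.get_state();p,d=env.capture(name);cv2.imwrite(f"pics/{tag}.png",p[:,:,::-1]);np.savez(f"pics/{tag}.npz",p=p,d=d)
    cm=cam(name,s);return s,p,d,cm
E
python3 - <<'E'
from h import *
for n in("top","scene"):
    z=np.load(f"pics/{n}0.npz");p,d=z['p'],z['d'];cm=cam(n);C=cloud(cm,d)
    hsv=cv2.cvtColor(p,cv2.COLOR_RGB2HSV);H,S,V=cv2.split(hsv)
    def comps(m,name,amin=25):
        m=cv2.morphologyEx(m.astype(np.uint8),cv2.MORPH_OPEN,np.ones((2,2)))
        k,l,st,ce=cv2.connectedComponentsWithStats(m)
        for i in range(1,k):
            if st[i,4]>=amin:
                q=C[l==i];print(n,name,ce[i].round(1),st[i,4],"med",np.nanmedian(q,0).round(0),"zmax",np.nanpercentile(q[:,2],95).round(0))
    comps((H<5)|(H>174)&(S>150)&(V>80) if 0 else (((H<5)|(H>174))&(S>150)&(V>80)),"red")
    comps((H>105)&(H<125)&(S>120)&(V>60),"blue")
    comps((H>5)&(H<18)&(S>170)&(V>120),"orange")
    comps((H>125)&(H<150)&(S>80),"violet")
    comps((H>60)&(H<95)&(S>100),"green",100)
    comps((H>20)&(H<35)&(S>150)&(V>100),"yellow",10)
E
```

```text
top red [422.7  98.3] 96 med [ 849. -362.   27.] zmax 33.0
top red [405.7 280.5] 126 med [ 422. -319.   56.] zmax 59.0
top red [392.3 306.7] 115 med [ 361. -293.   26.] zmax 29.0
top red [457.8 308. ] 123 med [ 361. -443.   26.] zmax 29.0
top blue [427.3 112.5] 148 med [ 812. -371.   36.] zmax 39.0
top blue [ 20.4 189.8] 1945 med [611. 545.  52.] zmax 54.0
top blue [ 56.3 197.8] 30 med [603. 495.   3.] zmax 5.0
top blue [176.8 258.3] 1043 med [457. 191.  19.] zmax 101.0
top blue [228.1 269.9] 934 med [435.  74.  18.] zmax 102.0
top blue [270.9 273.1] 911 med [433. -22.  17.] zmax 102.0
top blue [400.  264.6] 188 med [ 456. -304.   66.] zmax 68.0
top blue [638.5 289.6] 101 med [ 416. -752.  160.] zmax 163.0
top blue [474.5 302.2] 164 med [ 376. -477.   35.] zmax 38.0
top blue [390.1 323.7] 167 med [ 324. -287.   36.] zmax 38.0
top orange [605.5 203.6] 1965 med [ 595. -746.   80.] zmax 83.0
top orange [209.  276.3] 178 med [426.  92. 159.] zmax 167.0
top violet [152.1 260.3] 293 med [456. 206. 157.] zmax 166.0
top green [231.7 132.6] 2152 med [753.  79.  51.] zmax 55.0
top yellow [432.
[... 1293 characters left out ...]

scene blue [399.5 306.4] 1099 med [453. 112.  16.] zmax 96.0
scene blue [424.6 356.7] 1140 med [487. 228.  15.] zmax 97.0
scene orange [152.5  85. ] 471 med [ 605. -754.   80.] zmax 185.0
scene orange [413.4 272.6] 214 med [438.  99. 157.] zmax 166.0
scene violet [444.7 326.4] 290 med [463. 215. 156.] zmax 164.0
scene green [273.6 383.2] 2750 med [763.  93.  50.] zmax 53.0
scene yellow [350.7   2. ] 112 med [-122. -808.   12.] zmax 22.0
scene yellow [258.5 120.1] 591 med [ 410. -527.   26.] zmax 33.0
scene yellow [361.5 157. ] 663 med [ 262. -264.   25.] zmax 32.0
scene yellow [279.5 188. ] 22 med [ 502. -281.   58.] zmax 62.0
scene yellow [172.2 220.4] 833 med [ 746. -375.   26.] zmax 32.0
```

Run:
```python
from h import *
print(q2R(env.get_state()['tcp_rot']).round(2))
for n in("top","scene"):
    z=np.load(f"pics/{n}0.npz");p,d=z['p'],z['d'];cm=cam(n);C=cloud(cm,d)
    H,S,V=cv2.split(cv2.cvtColor(p,cv2.COLOR_RGB2HSV))
    bl=(H>105)&(H<125)&(S>120)&(V>60)
    xy=[(177,258),(228,270),(271,273)] if n=="top" else [(424,356),(399,306),(374,269)]
    k,l=cv2.connectedComponents(bl.astype(np.uint8))
    for (u,v) in xy:
        w=l[max(0,v-12):v+12,u-12:u+12];i=np.bincount(w[w>0]).argmax()
        q=C[(l==i)&(C[:,:,2]<22)&(C[:,:,2]>8)]
        print(n,cv2.minAreaRect(q[:,:2].astype(np.float32)),len(q))
    tr=C[(S<15)&(V>215)&(C[:,:,2]<9)&(C[:,:,0]>350)&(C[:,:,1]>-80)&(C[:,:,1]<260)&(C[:,:,0]<600)]
    print(n,"tray",cv2.minAreaRect(tr[:,:2].astype(np.float32)),np.nanmedian(tr[:,2]))
    # dark handle
    m=(V<60)&(C[:,:,2]>50)&(C[:,:,2]<64)&(C[:,:,0]>450)&(C[:,:,0]<640)&(C[:,:,1]>-340)&(C[:,:,1]<-200)
    q=C[m];print(n,"handle",cv2.minAreaRect(q[:,:2].astype(np.float32)),len(q),np.median(q[:,2]))
    g=cv2.resize(p[180:320,120:420] if n=="top" else p[140:400,220:480],None,fx=2.6 if n=="top" else 2.2,fy=2.6 if n=="top" else 2.2)
    cv2.imwrite(f"pics/{n}0z.png",g[:,:,::-1])
```

```text
[[-0.    0.24 -0.97]
 [ 0.   -0.97 -0.24]
 [-1.   -0.   -0.  ]]
top ((482.520263671875, 203.58554077148438), (68.04440307617188, 109.646240234375), 80.43899536132812) 527
top ((456.8272705078125, 90.2363510131836), (69.50810241699219, 108.38938903808594), 84.2612533569336) 486
top ((446.7601013183594, -8.932846069335938), (69.79385375976562, 107.5469741821289), 74.36003875732422) 543
top tray ((0.0, 0.0), (0.0, 0.0), 0.0) nan
top handle ((544.46923828125, -265.6615295410156), (135.34954833984375, 31.945810317993164), 21.59650230407715) 777 58.405895820199135
scene ((484.93792724609375, 205.7991180419922), (66.99154663085938, 106.5525894165039), 78.42790985107422) 710
scene ((458.5975646972656, 91.59231567382812), (66.34201049804688, 108.02987670898438), 83.25813293457031) 651
scene ((449.0662841796875, -9.047500610351562), (68.7557144165039, 105.3558120727539), 75.21389770507812) 645
scene tray ((477.1285400390625, 134.80267333984375), (258.9693908691406, 146.0294189453125), 79.76992797851562) 3.7082626808508508
scene handle ((545.7304077148438, -263.0317687988281), (131.40451049804688, 29.046995162963867), 21.560012817382812) 515 57.022551782148184
  return np.nanmean(a, axis, out=out, keepdims=keepdims)
```

View pics/top0z.png

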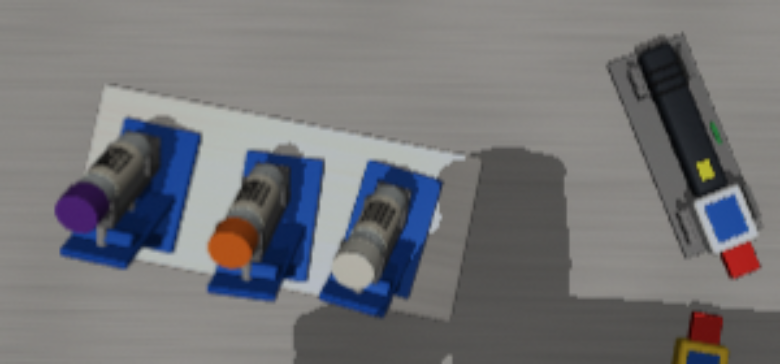

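Both cameras agree to about 2 mm. The reader origin is near (524,-273) with its nose at yaw 201.6°, and the orange rest has yaw of about -6° with its origin near (487,88). I'll hover over the reader.

>>> play_rows --moves '[0.02,0.02,0,0,0,0.76,0.036,0.035,0,0,0,0.76,0.036,0.035,0,0,0,0.76,0.036,0.035,0,0,0,0.76,0.036,0.035,0,0,0,0.76,0.036,0.035,0,0,0,0.76,0.036,0.035,0,0,0,0.76,0.036,0.035,0,0,0,0.76,0.036,0.035,0,0,0,0.76,0.036,0.035,0,0,0,0.76,0.02,0.02,0,0,0,0,0,0,0,0,0,0]' --hand 0 --force 40

```text
time: 1.65
position: [530.0, -260.9, 297.9]
tcp_rot: [-0.132, -0.694, -0.136, 0.695]
force: [-0.3, -0.3, 0.3]
gripper_width: 1.0
```

Run:
```python
from h import *
s,p,d,cm=snap("wrist","w1");Rm=q2R(s['tcp_rot']);print(Rm.round(3),s['position'],s['joint_pos'].round(2))
print(np.degrees(np.arctan2(Rm[1,1],Rm[0,1])))
C=cloud(cm,d);H,S,V=cv2.split(cv2.cvtColor(p,cv2.COLOR_RGB2HSV))
m=(V<70)&(C[:,:,2]>50)&(C[:,:,2]<66)
k,l,st,ce=cv2.connectedComponentsWithStats(m.astype(np.uint8))
for i in range(1,k):
    if st[i,4]>400:
        q=C[l==i];print(st[i],cv2.minAreaRect(q[:,:2].astype(np.float32)),np.median(q[:,2]))
m=(H>105)&(H<125)&(S>120)&(C[:,:,2]>60)&(C[:,:,2]<75);q=C[m];print(len(q),cv2.minAreaRect(q[:,:2].astype(np.float32)) if len(q) else 0)
```

```text
[[-0.003  0.372 -0.928]
 [ 0.006 -0.928 -0.372]
 [-1.    -0.006  0.   ]] [ 529.96464198 -260.88422959  297.86656886] [-0.65  0.11  1.72  0.    1.32  0.54]
-68.18316206264265
[ 321  136   37  156 3269] ((544.6915283203125, -266.0066833496094), (133.086669921875, 29.985050201416016), 22.761720657348633) 57.881071178008256
1478 ((437.5919494628906, -159.64846801757812), (41.90996551513672, 318.4228210449219), 9.726140975952148)
```

View pics/w1.png

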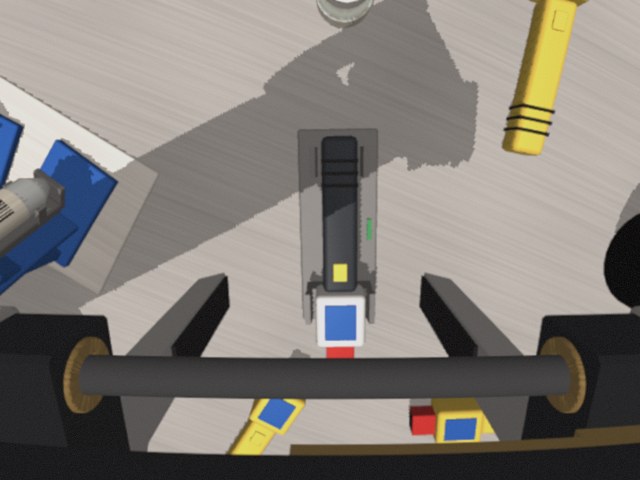

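The wrist view confirms the reader: handle at (340,210), nose at (340,352), aligned with the jaws. I'll descend now.

>>> play_rows --moves '[-0.006,-0.013,-0.03,0,0,0.2,0,0,-0.04,0,0,0,0,0,-0.04,0,0,0,0,0,-0.03,0,0,0,0,0,-0.015,0,0,0,0,0,0,0,0,0,0,0,0,0,0,0]'

```text
time: 2.58
position: [518.9, -281.9, 141.2]
tcp_rot: [-0.131, -0.695, -0.132, 0.695]
force: [0.0, 0.7, -0.4]
gripper_width: 0.999
```

>>> play_rows --moves '[0.005,0.0075,0,0,0,0,0,0,-0.01,0,0,0,0,0,-0.009,0,0,0,0,0,0,0,0,0]'

```text
time: 3.08
position: [525.6, -274.4, 123.7]
tcp_rot: [0.133, 0.696, 0.131, -0.694]
force: [-0.5, -0.5, -0.3]
gripper_width: 1.002
```

>>> play_rows --moves '[-0.0015,0,-0.0015,0,0,0,0,0,0,0,0,0,0,0,0,0,0,0,0,0,0,0,0,0,0,0,0,0,0,0,0,0,0,0,0,0,0,0,0,0,0,0,0,0,0,0,0,0]' --hand 1 --force 35

```text
time: 4.08
position: [524.2, -274.8, 122.5]
tcp_rot: [0.133, 0.696, 0.131, -0.693]
force: [0.4, -0.5, 0.8]
gripper_width: 0.315
```

>>> play_rows --moves '[0,0,0.01,0,0,0,0,0,0.02,0,0,0,0,0,0.03,0,0,0,0,0,0.03,0,0,0,0,0,0.04,0,0,0,0,0,0.04,0,0,0,0,0,0.02,0,0,0,0,0,0,0,0,0]'

```text
time: 5.08
position: [522.9, -273.5, 327.0]
tcp_rot: [0.134, 0.697, 0.129, -0.692]
force: [-0.1, 0.1, -2.1]
gripper_width: 0.318
```

Run:
```python
from h import *
s,p,d,cm=snap("wrist","w2");print(s['position'],s['force'],s['gripper_width'],s['joint_pos'].round(2))
s,p,d,cm=snap("top","t2")
```

```text
[ 522.85805381 -273.45062311  327.00075194] [-0.06229439  0.05553902 -2.09364364] 0.3175861410488162 [-0.67  0.08  1.7   0.    1.35  0.52]
```

View pics/w2.png

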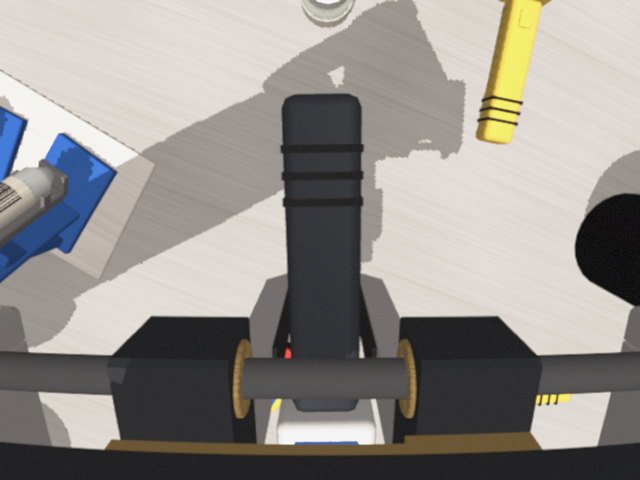

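>>> play_rows --moves '[0.006,0.02,0.004,0,0,-2,0.012,0.035,0.004,0,0,-3.6,0.012,0.035,0.003,0,0,-3.6,0.012,0.035,0,0,0,-3.6,0.012,0.035,0,0,0,-3.6,0.012,0.035,0,0,0,-3.6,0.012,0.035,0,0,0,-3.6,0.012,0.035,0,0,0,-3.6,0.006,0.015,0,0,0,-1,0,0,0,0,0,0,0,0,0,0,0,0]'

```text
time: 6.55
position: [613.1, 17.4, 315.1]
tcp_rot: [0.051, -0.696, 0.045, 0.714]
force: [0.2, -0.1, -1.8]
gripper_width: 0.317
```

Run:
```python
from h import *
s,p,d,cm=snap("wrist","w3");print(s['position'],s['force'],s['gripper_width'],s['joint_pos'].round(2));print(q2R(s['tcp_rot']).round(3))
```

```text
[613.13078958  17.41311551 315.06537178] [ 0.15502594 -0.13840582 -1.82927771] 0.3167196032948678 [-0.16  0.16  1.63  0.01  1.37  1.55]
[[-0.025 -0.135 -0.99 ]
 [ 0.01  -0.991  0.135]
 [-1.    -0.007  0.026]]
```

View pics/w3.png

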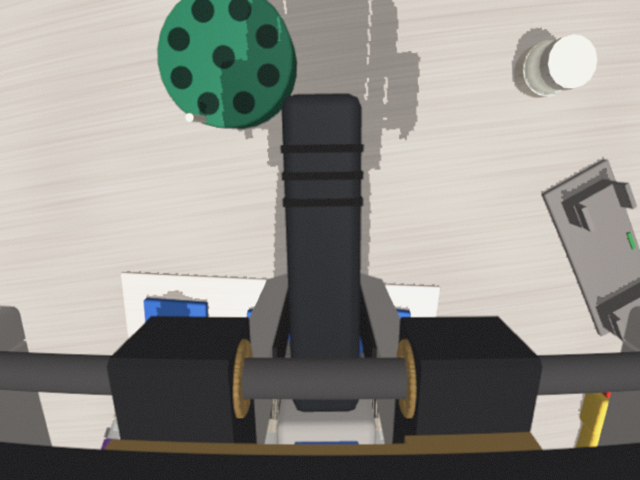

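Run:
```python
from h import *
a=np.load("pics/top0.npz")['p'][230:300,190:250];b=np.load("pics/scene0.npz")['p'][255:335,355:440]
t=cv2.resize(a,None,fx=8,fy=8,interpolation=cv2.INTER_CUBIC)[:560];u=cv2.resize(b,None,fx=7,fy=7,interpolation=cv2.INTER_CUBIC)[:560]
h=min(t.shape[0],u.shape[0]);g=np.hstack([t[:h],u[:h]]);g=cv2.resize(g,None,fx=.72,fy=.72);print(g.shape)
cv2.imwrite("pics/z3.png",g[:,:,::-1])
```

```text
(403, 774, 3)
```

View pics/z3.png

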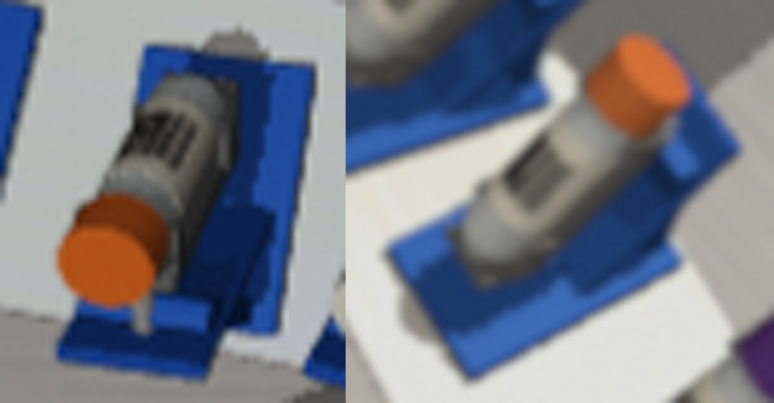

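Run:
```python
from h import *
yaw=np.radians(-6.2);c,s_=np.cos(yaw),np.sin(yaw)
t=np.radians(35)
X=np.array([np.cos(t)*c,np.cos(t)*s_,np.sin(t)]);Y=np.array([-s_,c,0]);Z=np.cross(X,Y)
O=np.array([457.5+30*c,91+30*s_,4])  # rest origin
print("O",O,"Z",Z)
res={}
for n,(u0,v0,u1,v1) in {"top":(190,230,250,300),"scene":(355,255,440,335)}.items():
    z=np.load(f"pics/{n}0.npz");p,d=z['p'],z['d'];cm=cam(n);C=cloud(cm,d)
    sub=np.zeros((480,640),bool);sub[v0:v1,u0:u1]=1
    P=C-O;px=P@X;py=P@Y;pz=P@Z
    I=p.astype(int)
    reg=sub&(C[:,:,2]>30)&(np.abs(py)<20)&(pz>-20)&(pz<150)
    # profile along tube axis
    # tube front ridge: x of points with |py|<5
    for a in range(0,150,6):
        m=reg&(pz>=a)&(pz<a+6)&(np.abs(py)<25)
        f=m&(np.abs(py-np.nanmedian(py[m]))<6) if m.any() else m
        if m.sum()>3: print(n,a,m.sum(),"xmax %.1f ymid %.1f [%.0f %.0f]"%(np.nanpercentile(px[m],92),(np.nanpercentile(py[m],3)+np.nanpercentile(py[m],97))/2,np.nanpercentile(py[m],3),np.nanpercentile(py[m],97)),"rgb",I[m].mean(0).round(0),"r-b %.0f"%(np.median(I[m][:,0]-I[m][:,2])),"Vmin",I[m].max(1).min())
```

```text
O [487.32452892  87.76001933   4.        ] Z [-0.57022157  0.06194589  0.81915204]
top 36 31 xmax 40.2 ymid -1.6 [-16 13] rgb [48. 52. 60.] r-b -5 Vmin 44
top 42 10 xmax 34.1 ymid -12.5 [-18 -7] rgb [23. 35. 60.] r-b -28 Vmin 44
top 48 13 xmax 14.2 ymid -13.2 [-19 -8] rgb [15. 34. 74.] r-b -70 Vmin 43
top 54 28 xmax 50.6 ymid -8.1 [-19 2] rgb [50. 59. 75.] r-b -3 Vmin 28
top 60 46 xmax 51.6 ymid -3.0 [-19 13] rgb [54. 62. 76.] r-b -3 Vmin 29
top 66 50 xmax 51.0 ymid -2.4 [-19 14] rgb [61. 66. 74.] r-b 0 Vmin 39
top 72 34 xmax 52.4 ymid -6.4 [-18 5] rgb [70. 73. 76.] r-b 6 Vmin 30
top 78 42 xmax 51.9 ymid -5.3 [-19 8] rgb [46. 52. 62.] r-b 1 Vmin 29
top 84 40 xmax 52.5 ymid -4.6 [-17 8] rgb [41. 45. 53.] r-b 2 Vmin 26
top 90 44 xmax 52.5 ymid -4.6 [-17 8] rgb [45. 48. 53.] r-b 4 Vmin 27
top 96 35 xmax 52.9 ymid -3.6 [-17 10] rgb [51. 52. 52.] r-b 5 Vmin 31
top 102 35 xmax 53.3 ymid -3.9 [-18 10] rgb [50. 50. 50.] r-b 5 Vmin 29
top 108 33 xmax 52.8 ymid -4.4 [-16 8] rgb [70. 69. 67.] r-b 9 Vmin 31
top 114 83 xmax 51.5 ymid -1.0 [-18 16] rgb [ 49.  69. 109.] r-b -71 Vmin 26
top 120 111 
[... 1165 characters left out ...]
r-b 9 Vmin 57
scene 96 56 xmax 54.5 ymid 2.0 [-13 17] rgb [88. 88. 87.] r-b 12 Vmin 60
scene 102 61 xmax 53.5 ymid 3.4 [-11 18] rgb [88. 88. 87.] r-b 12 Vmin 62
scene 108 63 xmax 54.5 ymid 2.1 [-13 17] rgb [106. 105. 103.] r-b 13 Vmin 63
scene 114 86 xmax 53.4 ymid 3.8 [-11 19] rgb [112. 121. 136.] r-b 14 Vmin 57
scene 120 86 xmax 51.6 ymid 3.5 [-11 18] rgb [100. 109. 125.] r-b 5 Vmin 55
scene 126 70 xmax 51.9 ymid 0.8 [-16 18] rgb [ 96. 104. 121.] r-b 4 Vmin 60
scene 132 100 xmax 52.7 ymid 1.7 [-15 18] rgb [104. 104. 118.] r-b 5 Vmin 67
scene 138 41 xmax 55.1 ymid 1.0 [-14 16] rgb [135.  86.  60.] r-b 76 Vmin 83
scene 144 48 xmax 55.3 ymid -0.0 [-16 16] rgb [141.  78.  43.] r-b 106 Vmin 103
```

Run:
```python
from h import *
yaw=np.radians(-6.2);c,s_=np.cos(yaw),np.sin(yaw);t=np.radians(35)
X=np.array([np.cos(t)*c,np.cos(t)*s_,np.sin(t)]);Y=np.array([-s_,c,0]);Z=np.cross(X,Y)
O=np.array([457.5+30*c,91+30*s_,4])
for n,(u0,v0,u1,v1) in {"top":(190,230,250,300),"scene":(355,255,440,335)}.items():
    z=np.load(f"pics/{n}0.npz");p,d=z['p'],z['d'];cm=cam(n);C=cloud(cm,d)
    sub=np.zeros((480,640),bool);sub[v0:v1,u0:u1]=1
    P=C-O;px=P@X;py=P@Y;pz=P@Z;I=p.astype(int)
    f=sub&(px>42)&(np.abs(py)<20)
    for a in range(48,150,4):
        m=f&(pz>=a)&(pz<a+4)
        if m.sum()>3:
            print(n,a,m.sum(),"x %.1f"%np.nanpercentile(px[m],90),"V %.0f r-b %.0f"%(I[m].max(1).mean(),(I[m][:,0]-I[m][:,2]).mean()),"y",np.nanpercentile(py[m],[2,98]).round(1))
    # bars
    V=I.max(2);m=f&(pz>70)&(pz<122)
    m2=m&(V<np.nanmedian(V[m])*0.62)&(px>47)
    print(n,"bars n",m2.sum(),"y",np.nanpercentile(py[m2],[3,50,97]).round(1),"z",np.nanpercentile(pz[m2],[3,50,97]).round(1),"med",np.median(V[m]))
    # tube axis: circle fit in (px,py) for pz 72..130
    m=sub&(pz>74)&(pz<132)&(px>36)&(px<60)&(np.abs(py)<19)
    A=np.c_[2*px[m],2*py[m],np.ones(m.sum())];b=px[m]**2+py[m]**2
    sol=np.linalg.lstsq(A,b,rcond=None)[0];print("circle",sol[:2],np.sqrt(sol[2]+sol[0]**2+sol[1]**2),m.sum())
    m=sub&(I[:,:,0]-I[:,:,2]>70);q=C[m];print("cap px,py",np.nanpercentile(px[m],[2,98]).round(1),np.nanpercentile(py[m],[2,98]).round(1),"pz",np.nanpercentile(pz[m],[2,98]).round(1))
```

```text
top 56 9 x 51.9 V 91 r-b -2 y [-13.9   4.7]
top 60 9 x 51.7 V 93 r-b -3 y [-13.1   8.9]
top 64 15 x 52.2 V 96 r-b -1 y [-13.4   9.3]
top 68 12 x 52.2 V 100 r-b 4 y [-12.2  10.3]
top 72 8 x 51.9 V 101 r-b 8 y [-13.5   1.3]
top 76 16 x 52.4 V 103 r-b 13 y [-14.1  12.2]
top 80 10 x 52.1 V 82 r-b 10 y [-13.2   9.4]
top 84 12 x 53.0 V 64 r-b 8 y [-13.8   6.5]
top 88 19 x 52.9 V 57 r-b 6 y [-15.   11.3]
top 92 13 x 52.4 V 59 r-b 7 y [-14.    8.2]
top 96 18 x 52.9 V 60 r-b 7 y [-14.7  10.9]
top 100 9 x 53.4 V 54 r-b 6 y [-9.8  7.7]
top 104 16 x 53.9 V 62 r-b 7 y [-14.9  10.7]
top 108 19 x 52.9 V 72 r-b 9 y [-14.8   7.5]
top 112 14 x 52.5 V 106 r-b 13 y [-13.    8.5]
top 116 13 x 52.5 V 113 r-b 13 y [-14.3  10.1]
top 120 18 x 52.7 V 116 r-b 8 y [-15.   11.7]
top 124 15 x 52.7 V 109 r-b 1 y [-12.7  10.2]
top 128 15 x 52.2 V 96 r-b 0 y [-13.5   9.2]
top 132 17 x 51.9 V 91 r-b 9 y [-12.4   7.4]
top 136 6 x 52.7 V 96 r-b 37 y [-13.3   0.3]
top 140 14 x 54.5 V 106 r-b 81 y [-14.4  12.8]
top 144 16 x 53.8 V 99 r-b 86 y [-16.3   9.2]
top 148 21 x 54.6 V 106 r-b 93 y [-15.4   9.6]
top bars n 31 y [-
[... 880 characters left out ...]
 55.0 V 120 r-b 15 y [-14.1  11.3]
scene 112 22 x 54.6 V 152 r-b 20 y [-12.9  12.4]
scene 116 29 x 53.6 V 163 r-b 21 y [-12.5  13.4]
scene 120 26 x 52.6 V 160 r-b 14 y [-14.1  12.3]
scene 124 22 x 52.4 V 149 r-b 6 y [-10.7  11.5]
scene 128 20 x 52.5 V 144 r-b 5 y [-15.2  12.6]
scene 132 27 x 53.3 V 131 r-b 10 y [-14.2  14. ]
scene 136 13 x 53.4 V 133 r-b 38 y [-10.1  10.4]
scene 140 33 x 55.1 V 139 r-b 83 y [-15.4  15.4]
scene 144 25 x 55.4 V 147 r-b 107 y [-12.5  15.1]
scene 148 30 x 55.0 V 147 r-b 108 y [-12.6  15.1]
scene bars n 28 y [-8.2 -4.7  0.1] z [ 85.7  93.8 107.4] med 139.0
circle [40.03408986 -0.77161359] 13.735860755089645 379
cap px,py [25.3 56.1] [-14.4  15.8] pz [141.3 162.5]
```

```bash
cat >> h.py <<'E'
yaw=np.radians(-6.2);c,s_=np.cos(yaw),np.sin(yaw);t=np.radians(35)
X=np.array([np.cos(t)*c,np.cos(t)*s_,np.sin(t)]);Y=np.array([-s_,c,0]);Z=np.cross(X,Y)
O=np.array([457.5+30*c,91+30*s_,4]);L=O+53.5*X-0.3*Y+96.5*Z
RT=np.c_[-Z,-Y,-X]
E
python3 - <<'E'
from h import *
print("L",L.round(1))
z=np.load("pics/w3.npz");s=env.get_state();cm=cam("wrist",s);C=cloud(cm,z['d']);Rm=q2R(s['tcp_rot'])
T=(C-s['position'])@Rm   # tool coords
H,S,V=cv2.split(cv2.cvtColor(z['p'],cv2.COLOR_RGB2HSV))
m=np.zeros((480,640),bool);m[100:300,286:358]=1;m&=(V<80)&(T[:,:,0]>40)&(T[:,:,0]<100)
q=T[m];print(m.sum(),"x",np.percentile(q[:,0],[5,50,95]),"z",np.percentile(q[:,2],[1,99]))
for a in range(-95,0,10):
    w=q[(q[:,2]>a)&(q[:,2]<a+10)]
    if len(w)>10: print(a,np.median(w[:,0]).round(1),np.percentile(w[:,1],[2,98]).round(1))
for dist in(60,20,0):
    P=L+75.5*Z+(120+dist)*X;print(dist,P.round(1),"delta",(P-s['position']).round(1))
print("rotvec deg",np.degrees(R.from_matrix(RT@Rm.T).as_rotvec()).round(2))
print("reader low pt at 60:",(L+180*X-17*Z+(90)*X*0).round(0))
E
```

```text
L [475.8  88.7 113.7]
14253 x [63.33416069 64.45651658 65.93778045] z [-84.92006847  -9.55812786]
-95 65.4 [-14.8  10.2]
-85 64.6 [-14.9  10.3]
-75 64.4 [-15.1  10.4]
-65 64.3 [-15.3  10.5]
-55 64.3 [-15.5  10.7]
-45 64.5 [-15.9  11. ]
-35 64.5 [-15.7  11.2]
-25 64.5 [-15.6  11.3]
-15 64.5 [-16.4  11.5]
60 [579.4  77.5 278.8] delta [-33.7  60.2 -36.2]
20 [546.8  81.  255.9] delta [-66.3  63.7 -59.2]
0 [530.5  82.8 244.4] delta [-82.6  65.5 -70.7]
rotvec deg [ -4.84 -36.19   1.42]
reader low pt at 60: [632.  72. 203.]
```

>>> play_rows --moves '[0,0.007,0,-0.6,-4.5,0.18,0,0.008,0,-0.6,-4.5,0.18,-0.004,0.008,-0.004,-0.6,-4.5,0.18,-0.006,0.008,-0.006,-0.6,-4.5,0.18,-0.006,0.008,-0.006,-0.6,-4.5,0.18,-0.006,0.008,-0.006,-0.6,-4.5,0.18,-0.006,0.007,-0.006,-0.6,-4.5,0.18,-0.004,0.006,-0.004,-0.6,-4.5,0.18,0,0,0,0,0,0,0,0,0,0,0,0]'

```text
time: 7.85
position: [577.4, 69.3, 280.3]
tcp_rot: [-0.027, 0.887, -0.053, -0.457]
force: [0.2, -0.1, -2.3]
gripper_width: 0.316
```

```bash
cat > chk.py <<'E'
from h import *
import sys
s=env.get_state();Rm=q2R(s['tcp_rot']);p=s['position']
tip=p+Rm@np.array([75.5,0,120.]);e=tip-L
print("t",s['time'],"pos",p.round(1),"tip in label XYZ",[(e@a).round(1) for a in(X,Y,Z)],"F",s['force'].round(2),"F.X %.2f"%(s['force']@X),"w",s['gripper_width'])
print("rot left",np.degrees(R.from_matrix(RT@Rm.T).as_rotvec()).round(2),"joints",s['joint_pos'].round(2))
E
python3 chk.py
python3 - <<'E'
from h import *
for n in("scene","top"):
    s,p,d,cm=snap(n,n+"4")
    print(proj(cm,[L]).round(0))
E
```

```text
t 7.85 pos [577.4  69.3 280.3] tip in label XYZ [np.float64(60.6), np.float64(-7.7), np.float64(0.8)] F [ 0.19 -0.1  -2.27] F.X -1.14 w 0.3162173241344589
rot left [0.05 0.49 0.63] joints [-0.07 -0.1   2.03 -0.06  0.59  1.66]
[[391. 289.]]
[[217. 252.]]
```

View pics/scene4.png

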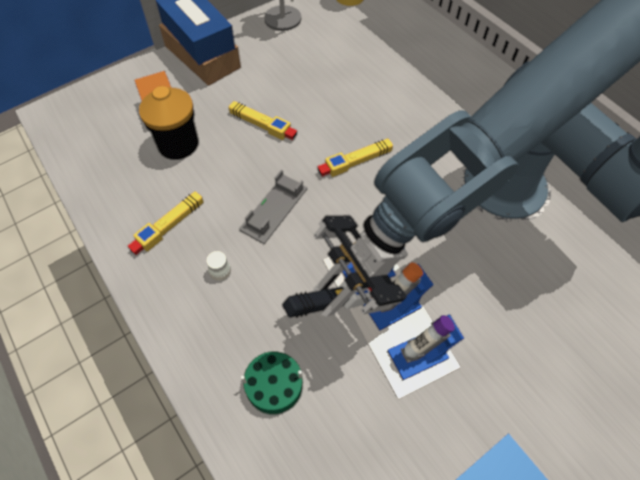

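View pics/top4.png

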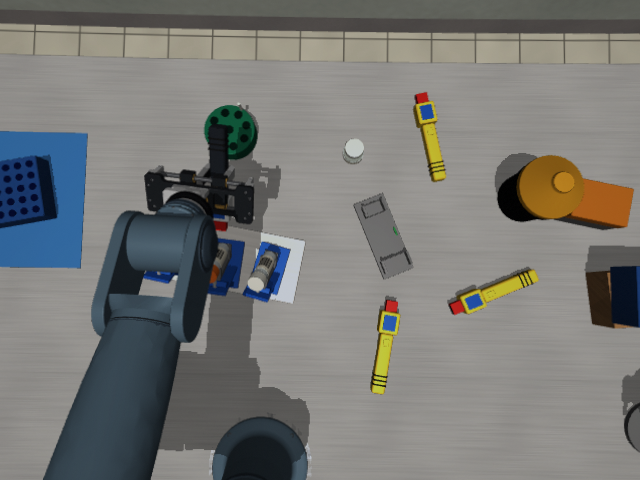

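The scene view shows the reader held above the tubes with its rear end at (308,302). In the top view the red nose is at (221,226), in front of the orange tube. I'll check the red nose directly against the kinematics.

Run:
```python
from h import *
z=np.load("pics/top4.npz");cm=cam("top");C=cloud(cm,z['d']);H,S,V=cv2.split(cv2.cvtColor(z['p'],cv2.COLOR_RGB2HSV))
m=((H<5)|(H>174))&(S>150)&(V>60);m[:,:190]=0;m[:,250:]=0;m[:200]=0;m[245:]=0
q=C[m]-L;print(m.sum(),np.argwhere(m).mean(0),"X",np.percentile(q@X,[2,50,98]).round(1),"Y",np.percentile(q@Y,[2,50,98]).round(1),"Z",np.percentile(q@Z,[2,50,98]).round(1))
s=env.get_state();T=(C[m]-s['position'])@q2R(s['tcp_rot']);print("tool",np.percentile(T,[2,50,98],axis=0).round(1))
```

```text
96 [225.47916667 220.09375   ] X [ 61.9  71.9 193.2] Y [-61.7 -12.1  -0.6] Z [  7.8  10.4 221.3]
tool [[-143.6   -7.1  -14.9]
 [  65.9    4.5  108.8]
 [  68.4   54.2  118.9]]
```

Run:
```python
from h import *
s=env.get_state()
z=np.load("pics/top4.npz");cm=cam("top");C=cloud(cm,z['d']);H,S,V=cv2.split(cv2.cvtColor(z['p'],cv2.COLOR_RGB2HSV))
m=((H<5)|(H>174))&(S>150)&(V>60);m[:,:190]=0;m[:,250:]=0;m[:200]=0;m[245:]=0
T=(C-s['position'])@q2R(s['tcp_rot']);m&=np.abs(T[:,:,0]-66)<5
q=T[m];print(m.sum(),np.percentile(q,[1,50,99],axis=0).round(1),np.argwhere(m).min(0),np.argwhere(m).max(0))
m=np.abs(T[:,:,0]-70)<12;m&=(T[:,:,2]<20)&(T[:,:,2]>-100)&(V<80);q=T[m];print("handle",np.percentile(q,[2,50,98],axis=0).round(1))
g=cv2.resize(z['p'][150:260,170:260],None,fx=6,fy=5);cv2.imwrite("pics/z4.png",g[:,:,::-1])
```

```text
92 [[ 63.4  -7.3 100.1]
 [ 66.1   3.6 109.5]
 [ 68.5  13.9 119.2]] [221 214] [230 226]
handle [[ 61.3 -15.  -89.2]
 [ 64.8   1.9 -48.1]
 [ 80.1  26.5   1.1]]
```

View pics/z4.png

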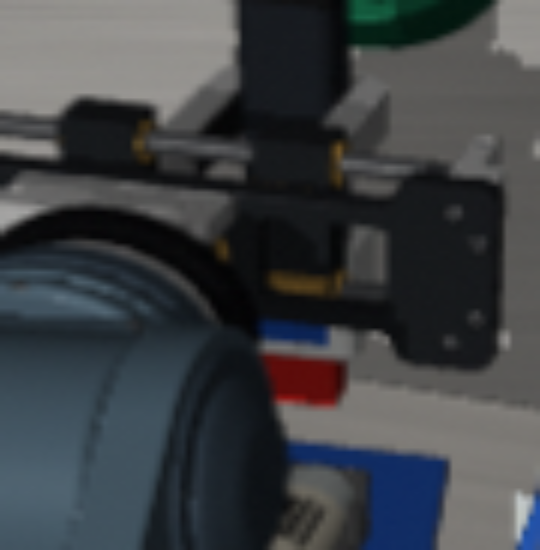

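>>> play_rows --moves '[0.001,0.0075,-0.001,0,0.4,0.6,-0.006,0.001,-0.004,0,0,0,-0.006,0.001,-0.004,0,0,0,-0.006,0.001,-0.004,0,0,0,-0.006,0.001,-0.004,0,0,0,0,0,0,0,0,0,0,0,0,0,0,0]'

```text
time: 8.82
position: [553.3, 81.4, 262.4]
tcp_rot: [-0.025, 0.886, -0.048, -0.461]
force: [0.2, -0.3, -1.7]
gripper_width: 0.32
```

```bash
python3 chk.py
```

```text
t 8.825 pos [553.3  81.4 262.4] tip in label XYZ [np.float64(29.1), np.float64(1.0), np.float64(1.5)] F [ 0.16 -0.26 -1.74] F.X -0.85 w 0.32039372566318197
rot left [ 0.05  0.05 -0.01] joints [-0.04 -0.14  2.1  -0.07  0.57  1.68]
```

>>> play_rows --moves '[-0.0032,-0.0007,-0.004,0,0,0,-0.004,0.0004,-0.0029,0,0,0,-0.004,0.0004,-0.0029,0,0,0,-0.004,0.0004,-0.0029,0,0,0,0,0,0,0,0,0,0,0,0,0,0,0]'

```text
time: 9.57
position: [537.2, 81.8, 249.0]
tcp_rot: [-0.025, 0.886, -0.048, -0.461]
force: [0.0, 1.1, -1.7]
gripper_width: 0.315
```

```bash
python3 chk.py
```

```text
t 9.575 pos [537.2  81.8 249. ] tip in label XYZ [np.float64(8.3), np.float64(-0.3), np.float64(-0.3)] F [ 0.04  1.07 -1.68] F.X -1.03 w 0.3154115836073337
rot left [0.06 0.07 0.01] joints [-0.04 -0.16  2.14 -0.07  0.55  1.68]
```

>>> play_rows --moves '[-0.0016,0.0002,-0.0011,0,0,0,-0.0016,0.0002,-0.0011,0,0,0,-0.0016,0.0002,-0.0011,0,0,0,0,0,0,0,0,0]'

```text
time: 10.07
position: [532.3, 82.4, 245.8]
tcp_rot: [-0.025, 0.886, -0.048, -0.46]
force: [0.1, 0.2, -2.9]
gripper_width: 0.317
```

```bash
python3 chk.py
```

```text
t 10.075 pos [532.3  82.4 245.8] tip in label XYZ [np.float64(2.4), np.float64(-0.2), np.float64(-0.2)] F [ 0.05  0.24 -2.88] F.X -1.63 w 0.31731423577854456
rot left [0.05 0.09 0.01] joints [-0.04 -0.17  2.16 -0.07  0.54  1.69]
```

>>> play_rows --moves '[-0.0016,0.0002,-0.0011,0,0,0,0,0,0,0,0,0]'

```text
time: 10.32
position: [530.8, 82.7, 244.8]
tcp_rot: [-0.025, 0.886, -0.048, -0.46]
force: [-0.6, -1.1, -2.1]
gripper_width: 0.317
```

```bash
python3 chk.py
```

```text
t 10.325 pos [530.8  82.7 244.8] tip in label XYZ [np.float64(0.7), np.float64(-0.2), np.float64(-0.1)] F [-0.56 -1.13 -2.08] F.X -1.55 w 0.31726830468112066
rot left [0.06 0.13 0.01] joints [-0.04 -0.17  2.16 -0.07  0.54  1.69]
```

>>> play_rows --moves '[-0.0016,0.0002,-0.0011,0,0,0,0,0,0,0,0,0]'

```text
time: 10.58
position: [529.8, 82.8, 244.7]
tcp_rot: [-0.025, 0.887, -0.048, -0.459]
force: [1.6, -0.5, -1.2]
gripper_width: 0.316
```

```bash
python3 chk.py
```

```text
t 10.575 pos [529.8  82.8 244.7] tip in label XYZ [np.float64(-0.0), np.float64(-0.2), np.float64(-0.0)] F [ 1.59 -0.52 -1.24] F.X 0.63 w 0.3163011699444285
rot left [0.07 0.29 0.  ] joints [-0.04 -0.17  2.16 -0.07  0.54  1.69]
```

Contact found (about +1.7 N along the label normal). I'll press further in small steps.

>>> play_rows --moves '[-0.0016,0.0002,-0.0011,0,0,0,0,0,0,0,0,0]'

```text
time: 10.82
position: [528.7, 82.9, 244.3]
tcp_rot: [-0.024, 0.887, -0.048, -0.458]
force: [1.7, 0.0, -1.1]
gripper_width: 0.313
```

```bash
python3 chk.py
```

```text
t 10.825 pos [528.7  82.9 244.3] tip in label XYZ [np.float64(-1.0), np.float64(-0.2), np.float64(0.0)] F [ 1.68  0.05 -1.07] F.X 0.74 w 0.3132736548041081
rot left [ 0.09  0.41 -0.  ] joints [-0.04 -0.17  2.17 -0.08  0.53  1.69]
```

>>> play_rows --moves '[-0.0016,0.0002,-0.0011,0,0,0,0,0,0,0,0,0]'

```text
time: 11.08
position: [527.5, 83.0, 243.8]
tcp_rot: [-0.024, 0.888, -0.048, -0.457]
force: [3.1, -0.3, -1.0]
gripper_width: 0.318
```

```bash
python3 chk.py
```

```text
t 11.075 pos [527.5  83.  243.8] tip in label XYZ [np.float64(-2.1), np.float64(-0.2), np.float64(0.1)] F [ 3.05 -0.35 -0.99] F.X 1.95 w 0.3181817897970105
rot left [ 0.1   0.53 -0.  ] joints [-0.04 -0.18  2.17 -0.08  0.53  1.69]
```

>>> play_rows --moves '[-0.0019,0.0002,-0.0013,0,0.2,0,-0.0019,0.0002,-0.0013,0,0.2,0,0,0,0,0,0,0,0,0,0,0,0,0]'

```text
time: 11.58
position: [525.3, 83.2, 243.1]
tcp_rot: [-0.024, 0.888, -0.048, -0.457]
force: [4.0, -1.2, -2.4]
gripper_width: 0.314
```

```bash
python3 chk.py
```

```text
t 11.575 pos [525.3  83.2 243.1] tip in label XYZ [np.float64(-4.3), np.float64(-0.2), np.float64(0.8)] F [ 3.97 -1.18 -2.4 ] F.X 1.97 w 0.3137004650807171
rot left [ 0.11  0.55 -0.  ] joints [-0.04 -0.18  2.18 -0.08  0.53  1.69]
```

>>> play_rows --moves '[0,0,0,0,0,0,0,0,0,0,0,0,0,0,0,0,0,0,0,0,0,0,0,0]'

```text
time: 12.08
position: [525.4, 83.2, 243.2]
tcp_rot: [-0.024, 0.888, -0.048, -0.456]
force: [4.6, 0.2, -0.8]
gripper_width: 0.317
```

```bash
python3 chk.py;  python3 - <<'E'
from h import *
s,p,d,cm=snap("top","t5")
g=cv2.resize(p[150:260,170:260],None,fx=6,fy=5);cv2.imwrite("pics/z5.png",g[:,:,::-1])
s,p,d,cm=snap("scene","s5")
g=cv2.resize(p[220:340,280:440],None,fx=5,fy=5);cv2.imwrite("pics/z5s.png",g[:,:,::-1])
E
python3 chk.py
```

```text
t 12.075 pos [525.4  83.2 243.2] tip in label XYZ [np.float64(-4.1), np.float64(-0.2), np.float64(0.7)] F [ 4.62  0.24 -0.85] F.X 3.26 w 0.31688205739274283
rot left [ 0.11  0.59 -0.  ] joints [-0.04 -0.18  2.18 -0.08  0.53  1.69]
t 12.175 pos [525.4  83.2 243.3] tip in label XYZ [np.float64(-4.0), np.float64(-0.2), np.float64(0.7)] F [ 4.64 -1.37 -1.76] F.X 2.90 w 0.3158012112950825
rot left [ 0.11  0.59 -0.  ] joints [-0.04 -0.18  2.18 -0.08  0.53  1.69]
```

View pics/z5.png

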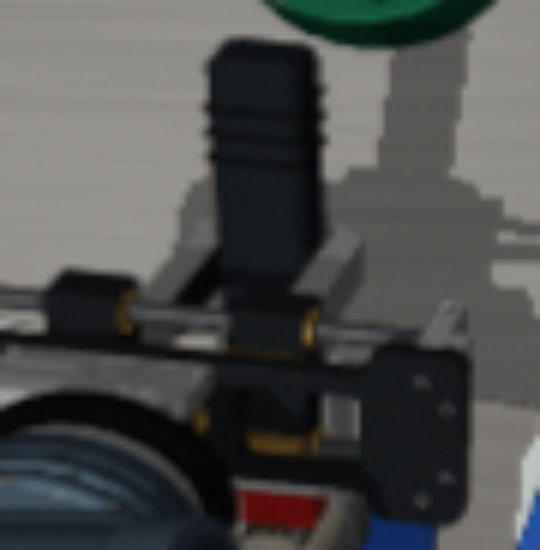

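View pics/z5s.png

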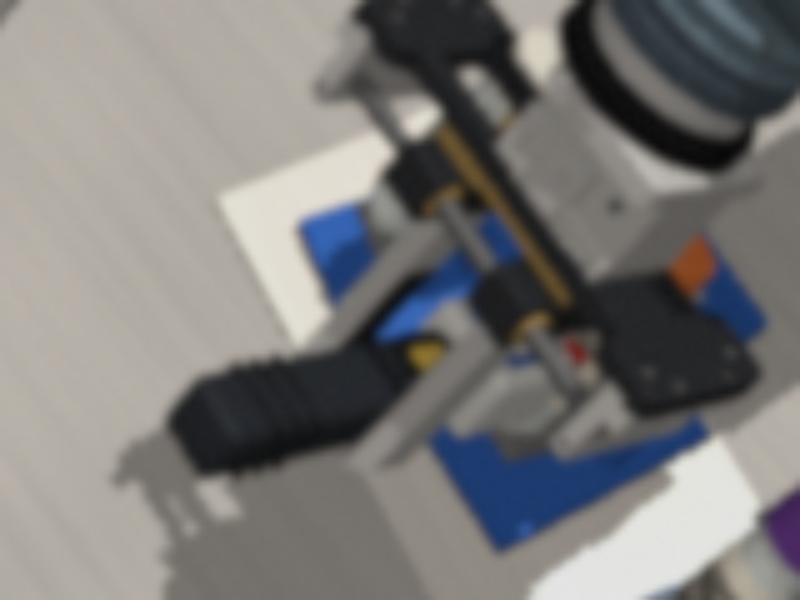

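Run:
```python
from h import *
s=env.get_state()
z=np.load("pics/t5.npz");cm=cam("top");C=cloud(cm,z['d']);H,S,V=cv2.split(cv2.cvtColor(z['p'],cv2.COLOR_RGB2HSV))
T=(C-s['position'])@q2R(s['tcp_rot']);P=C-L
m=((H<5)|(H>174))&(S>150)&(V>60)&(np.abs(T[:,:,0]-66)<6)&(np.abs(T[:,:,2]-110)<25)
print(m.sum(),"tool",np.percentile(T[m],[1,50,99],axis=0).round(1).tolist())
q=P[m];print("label",[np.percentile(q@a,[1,50,99]).round(1).tolist() for a in (X,Y,Z)])
m=(np.abs(T[:,:,0]-66)<7)&(T[:,:,2]<-25)&(T[:,:,2]>-100)&(V<80)&(np.abs(T[:,:,1])<12)
for a in range(-95,-25,12):
    w=T[m&(T[:,:,2]>a)&(T[:,:,2]<a+12)]
    if len(w):print(a,np.median(w[:,0]).round(1))
```

```text
76 tool [[62.4, -10.5, 98.1], [65.8, 1.5, 107.9], [67.9, 13.5, 116.0]]
label [[-0.1, 7.9, 17.7], [-13.7, -1.7, 10.3], [8.4, 10.6, 14.1]]
-95 65.2
-83 64.2
-71 64.0
-59 64.0
-47 63.9
-35 63.7
```

>>> play_rows --moves '[0,0,0,0,0,0,0,0,0,0,0,0,0,0,0,0,0,0,0,0,0,0,0,0,0,0,0,0,0,0,0,0,0,0,0,0,0,0,0,0,0,0,0,0,0,0,0,0]'

```text
time: 13.18
position: [525.4, 83.3, 243.2]
tcp_rot: [-0.024, 0.888, -0.048, -0.456]
force: [4.9, -0.4, -1.9]
gripper_width: 0.317
```

```bash
python3 chk.py
```

```text
t 13.175 pos [525.4  83.3 243.2] tip in label XYZ [np.float64(-4.1), np.float64(-0.2), np.float64(0.7)] F [ 4.86 -0.36 -1.87] F.X 2.92 w 0.31743765325041157
rot left [ 0.11  0.59 -0.01] joints [-0.04 -0.18  2.18 -0.08  0.53  1.69]
```

>>> play_rows --moves '[0,0,0,0,0,0,0,0,0,0,0,0,0,0,0,0,0,0,0,0,0,0,0,0,0,0,0,0,0,0,0,0,0,0,0,0,0,0,0,0,0,0,0,0,0,0,0,0,0,0,0,0,0,0,0,0,0,0,0,0]'

```text
time: 14.42
position: [525.4, 83.2, 243.3]
tcp_rot: [-0.024, 0.888, -0.048, -0.456]
force: [4.4, -0.6, -2.3]
gripper_width: 0.318
```

```bash
python3 chk.py
```

```text
t 14.425 pos [525.4  83.2 243.3] tip in label XYZ [np.float64(-4.0), np.float64(-0.2), np.float64(0.7)] F [ 4.41 -0.56 -2.29] F.X 2.33 w 0.3175609486765874
rot left [ 0.11  0.59 -0.  ] joints [-0.04 -0.18  2.18 -0.08  0.53  1.69]
```

>>> play_rows --moves '[0.004,-0.0004,0.0029,0,0,0,0.008,-0.0008,0.0057,0,0,0,0.016,-0.0016,0.012,0,0,0,0.016,-0.0016,0.012,0,0,0,0.016,-0.0016,0.012,0,0,0,0,0,0,0,0,0]'

```text
time: 15.18
position: [584.3, 77.5, 284.3]
tcp_rot: [-0.025, 0.884, -0.048, -0.465]
force: [-0.4, 0.2, -2.8]
gripper_width: 0.319
```

```bash
cat > chk2.py <<'E'
from h import *
s=env.get_state();Rm=q2R(s['tcp_rot']);p=s['position']
q=np.array([0.133,0.696,0.131,-0.693]);Rg=q2R(q/np.linalg.norm(q));G=np.array([524.2,-274.8,122.5])
print("t",s['time'],"pos",p.round(1),"to home",(G-p).round(1),"rotvec deg",np.degrees(R.from_matrix(Rg@Rm.T).as_rotvec()).round(2),"F",s['force'].round(1),"w",s['gripper_width'].round(3))
a=R.from_matrix(Rm.T@Rg).as_rotvec();print(np.degrees(a).round(2), Rm[:,0].round(3))
E
python3 chk2.py
```

```text
Traceback (most recent call last):
  File "chk2.py", line 4, in <module>
    print("t",s['time'],"pos",p.round(1),"to home",(G-p).round(1),"rotvec deg",np.degrees(R.from_matrix(Rg@Rm.T).as_rotvec()).round(2),"F",s['force'].round(1),"w",s['gripper_width'].round(3))
                                                                                                                                                                   ^^^^^^^^^^^^^^^^^^^^^^^^
AttributeError: 'float' object has no attribute 'round'
```

>>> play_rows --moves '[0.003,-0.005,0.006,0.6,4.5,-0.18,0.004,-0.008,0.006,0.6,4.5,-0.18,0.004,-0.008,0.006,0.6,4.5,-0.18,0.004,-0.008,0.006,0.6,4.5,-0.18,0.004,-0.008,0.006,0.6,4.5,-0.18,0.004,-0.008,0.006,0.6,4.5,-0.18,0.004,-0.008,0.006,0.6,4.5,-0.18,0.002,-0.005,0.003,0.6,4.5,-0.18,0,0,0,0,0,0]'

```text
time: 16.3
position: [605.0, 20.1, 318.4]
tcp_rot: [0.052, -0.677, 0.043, 0.733]
force: [0.2, -0.4, -2.8]
gripper_width: 0.319
```

```bash
sed -i "s/s\['gripper_width'\].round(3)/s['gripper_width']/" chk2.py; python3 chk2.py
```

```text
t 16.3 pos [605.   20.1 318.4] to home [ -80.8 -294.9 -195.9] rotvec deg [-0.03 -4.84 29.23] F [ 0.2 -0.4 -2.8] w 0.3186344790303067
[-29.22   4.6    1.7 ] [-0.078  0.018 -0.997]
```

>>> play_rows --moves '[-0.005,-0.02,0.004,0,-0.5,2,-0.009,-0.034,0.004,0,-0.5,3.6,-0.009,-0.034,0.003,0,-0.5,3.6,-0.009,-0.034,0.002,0,-0.5,3.6,-0.009,-0.034,0.002,0,-0.5,3.6,-0.009,-0.034,0,0,-0.5,3.6,-0.009,-0.034,0,0,-0.5,3.6,-0.009,-0.034,0,0,-0.5,3.6,-0.005,-0.015,0,0,-0.5,1,0,0,0,0,0,0,0,0,0,0,0,0]'

```text
time: 17.68
position: [522.1, -252.2, 324.3]
tcp_rot: [-0.134, -0.694, -0.134, 0.695]
force: [-0.3, 0.5, -1.7]
gripper_width: 0.316
```

```bash
python3 chk2.py
```

```text
t 17.675 pos [ 522.1 -252.2  324.3] to home [   2.1  -22.6 -201.8] rotvec deg [-0.08 -0.37 -0.3 ] F [-0.3  0.5 -1.7] w 0.31585143911864727
[0.3  0.31 0.21] [-0.002 -0.001 -1.   ]
```

>>> play_rows --moves '[0.002,-0.0225,-0.02,0,-0.3,-0.3,0,0,-0.04,0,0,0,0,0,-0.03,0,0,0,0,0,-0.01,0,0,0,0,0,0,0,0,0,0,0,0,0,0,0]'

```text
time: 18.42
position: [526.6, -270.3, 224.3]
tcp_rot: [0.136, 0.697, 0.132, -0.692]
force: [-0.6, -1.0, -1.9]
gripper_width: 0.316
```

```bash
python3 chk2.py
python3 - <<'E'
from h import *
def hand(tag,s=None):
    z=np.load(f"pics/{tag}.npz");cm=cam("wrist",s);C=cloud(cm,z['d']);T=(C-s['position'])@q2R(s['tcp_rot']);V=z['p'].max(2)
    m=np.zeros((480,640),bool);m[60:300,270:372]=1;m&=(V<80)&(T[:,:,0]>58)&(T[:,:,0]<75)
    q=T[m];print(tag,"zmin",np.percentile(q[:,2],[0.5,2]).round(1))
    for a in(-80,-60,-40,-20):
        w=q[(q[:,2]>a)&(q[:,2]<a+10)];print(a,np.median(w[:,0]).round(1),np.percentile(w[:,1],[1,99]).round(1))
s,p,d,cm=snap("wrist","w6");hand("w6",s);hand("w2",s);hand("w3",s)
E
```

```text
t 18.425 pos [ 526.6 -270.3  224.3] to home [  -2.4   -4.5 -101.8] rotvec deg [ 0.06  0.21 -0.34] F [-0.6 -1.  -1.9] w 0.3158141508783873
[ 0.34 -0.18 -0.13] [ 0.008 -0.003 -1.   ]
w6 zmin [-88.  -86.5]
-80 64.6 [-16.7  12.3]
-60 64.3 [-16.5  12.6]
-40 64.6 [-15.8  13. ]
-20 64.5 [-15.9  13.1]
w2 zmin [-88.  -86.5]
-80 64.6 [-16.5  12.2]
-60 64.3 [-16.3  12.6]
-40 64.5 [-15.7  12.5]
-20 64.5 [-15.9  13.1]
w3 zmin [-88.  -86.7]
-80 64.6 [-16.5  12.2]
-60 64.3 [-16.4  12.6]
-40 64.6 [-16.   12.7]
-20 64.5 [-15.9  13. ]
```

View pics/w6.png

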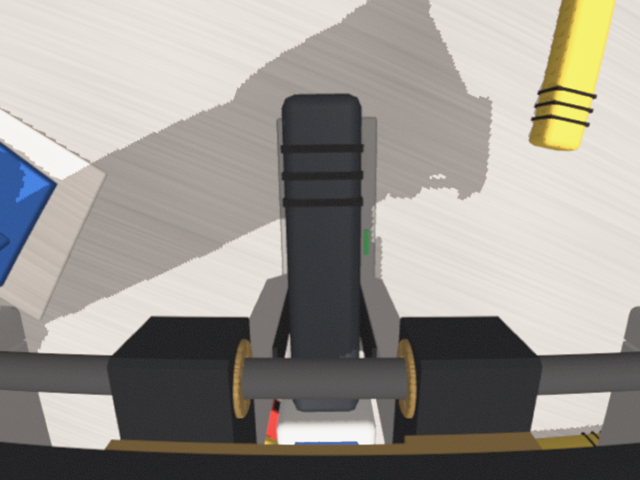

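The reader hasn't moved in the hand: handle at columns 283–362, over the cradle. I'll go back down to the recorded grasp pose.

>>> play_rows --moves '[-0.0024,-0.0045,0,0,0.2,-0.3,0,0,-0.02,0,0,0,0,0,-0.02,0,0,0,0,0,-0.015,0,0,0,0,0,0,0,0,0]'

```text
time: 19.1
position: [524.1, -275.7, 167.3]
tcp_rot: [0.134, 0.697, 0.13, -0.693]
force: [0.1, -0.4, -2.2]
gripper_width: 0.318
```

```bash
python3 chk2.py
```

```text
t 19.1 pos [ 524.1 -275.7  167.3] to home [  0.1   0.9 -44.8] rotvec deg [0.16 0.12 0.03] F [ 0.1 -0.4 -2.2] w 0.31758558791563685
[-0.03 -0.05 -0.19] [ 0.007 -0.005 -1.   ]
```

>>> play_rows --moves '[0,0.0009,-0.012,0,0.2,0,0,0,-0.012,0,0,0,0,0,-0.01,0,0,0,0,0,-0.004,0,0,0,0,0,0,0,0,0]'

```text
time: 19.73
position: [524.6, -275.1, 127.3]
tcp_rot: [0.134, 0.696, 0.13, -0.694]
force: [-0.3, 0.1, -2.5]
gripper_width: 0.316
```

```bash
python3 chk2.py
```

```text
t 19.725 pos [ 524.6 -275.1  127.3] to home [-0.4  0.3 -4.8] rotvec deg [ 0.21 -0.03  0.03] F [-0.3  0.1 -2.5] w 0.3158985660189395
[-0.03  0.1  -0.18] [ 0.004 -0.006 -1.   ]
```

>>> play_rows --moves '[-0.0003,0.0003,-0.002,0.2,0,0,0,0,-0.0016,0,0,0,0,0,-0.0006,0,0,0,0,0,0,0,0,0]'

```text
time: 20.23
position: [524.8, -275.2, 124.0]
tcp_rot: [0.133, 0.697, 0.13, -0.693]
force: [-1.0, 0.5, -2.2]
gripper_width: 0.314
```

```bash
python3 chk2.py
```

```text
t 20.225 pos [ 524.8 -275.2  124. ] to home [-0.6  0.4 -1.5] rotvec deg [0.08 0.07 0.03] F [-1.   0.5 -2.2] w 0.31365329834088357
[-0.03 -0.04 -0.1 ] [ 0.006 -0.003 -1.   ]
```

>>> play_rows --moves '[-0.0004,0.0004,-0.0013,0,0,0,0,0,-0.0005,0,0,0,0,0,0,0,0,0]'

```text
time: 20.6
position: [524.5, -274.9, 122.6]
tcp_rot: [0.134, 0.697, 0.13, -0.693]
force: [-0.1, 0.2, -1.2]
gripper_width: 0.316
```

```bash
python3 chk2.py
```

```text
t 20.6 pos [ 524.5 -274.9  122.6] to home [-0.3  0.1 -0.1] rotvec deg [0.09 0.07 0.02] F [-0.1  0.2 -1.2] w 0.31553286339351116
[-0.02 -0.03 -0.11] [ 0.006 -0.004 -1.   ]
```

Touching down at the recorded pose. I'll open the gripper, wait, then raise straight up.

>>> play_rows --moves '[0,0,0,0,0,0,0,0,0,0,0,0,0,0,0,0,0,0,0,0,0,0,0,0,0,0,0,0,0,0,0,0,0,0,0,0,0,0,0,0,0,0,0,0,0,0,0,0]' --hand 0

```text
time: 21.6
position: [525.2, -275.4, 123.4]
tcp_rot: [0.134, 0.697, 0.13, -0.692]
force: [-0.1, 0.1, -0.6]
gripper_width: 0.996
```

>>> play_rows --moves '[0,0,0.005,0,0,0,0,0,0.015,0,0,0,0,0,0.03,0,0,0,0,0,0.04,0,0,0,0,0,0.04,0,0,0,0,0,0.04,0,0,0,0,0,0,0,0,0,0,0,0,0,0,0]'

```text
time: 22.6
position: [524.5, -274.8, 304.7]
tcp_rot: [0.135, 0.698, 0.128, -0.691]
force: [0.7, 0.8, -0.0]
gripper_width: 1.0
```

```bash
python3 chk2.py
python3 - <<'E'
from h import *
s,p,d,cm=snap("wrist","w7")
C=cloud(cm,d);V=p.max(2)
m=(V<70)&(C[:,:,2]>50)&(C[:,:,2]<66)
k,l,st,ce=cv2.connectedComponentsWithStats(m.astype(np.uint8))
for i in range(1,k):
    if st[i,4]>1000: q=C[l==i];print(cv2.minAreaRect(q[:,:2].astype(np.float32)),np.median(q[:,2]))
s,p,d,cm=snap("scene","s7");C=cloud(cm,d);V=p.max(2)
m=(V<60)&(C[:,:,2]>50)&(C[:,:,2]<64)&(C[:,:,0]>450)&(C[:,:,0]<640)&(C[:,:,1]>-340)&(C[:,:,1]<-200)
q=C[m];print("scene",cv2.minAreaRect(q[:,:2].astype(np.float32)) if len(q) else 0,len(q))
E
```

```text
t 22.6 pos [ 524.5 -274.8  304.7] to home [  -0.3   -0.  -182.2] rotvec deg [0.34 0.39 0.01] F [ 0.7  0.8 -0. ] w 1.0003328134119809
[-0.01 -0.24 -0.46] [ 0.012 -0.008 -1.   ]
((544.8724365234375, -265.4523620605469), (133.9280548095703, 30.350543975830078), 22.58576202392578) 57.893383529294624
scene ((545.96533203125, -263.97198486328125), (131.1839141845703, 31.338741302490234), 22.89991569519043) 521
```

View pics/w7.png

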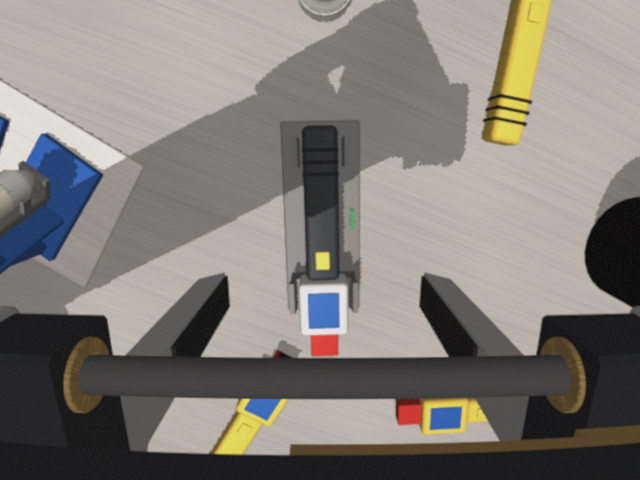

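View pics/s7.png

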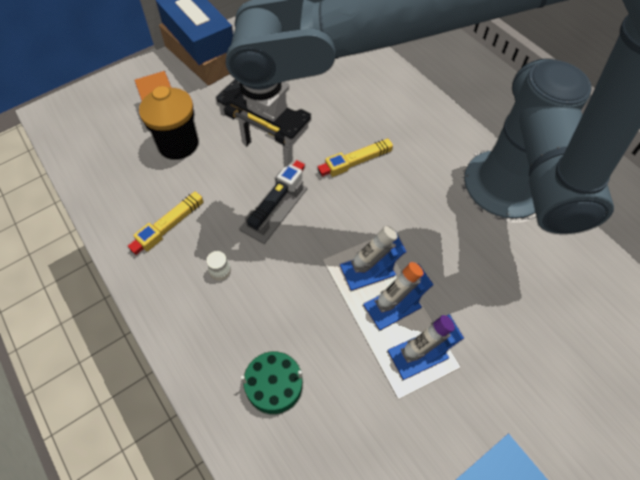

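The reader is back in its cradle within 1 mm of where it started: its handle centre is (544.9,-265.5), against (544.7,-266.0) before. The gripper is clear, and the jar (217,263) and adapter (273,382) sit where they did in the first pictures.

```bash
python3 -c "
from bench import env
print(env.sign_off())"
```

```text
the job is handed in; nothing more can be done
None
```

I took the reader from its cradle, pressed it on the orange tube's label, laid it back in its cradle and let go. The job was handed in at about 22.7 s; no verdict was reported.

- **Press:** The push rose to about 3.5–4.3 N above the no-contact level, and the arm moved about 4.5 mm past first contact, so the nose was about halfway in. By the arm's own position, the nose was within 1 mm of my measured label middle both ways and within 1° of square. I held it steady for about 2.8 s. The camera measurement of the label is good to about 2 mm.
- **Return:** By the wrist camera the handle is within 1 mm of its starting position, at the same height (57.9 mm) and angle, with the nose to the nose end. The gripper was open and about 180 mm above the grasp height.
- **Other objects:** In the last scene picture the white and violet tubes, the adapter and the jar stand where they did at the start.
- **Disagreements:**
  - The wrist camera showed the handle about 2 mm off-centre in the hand, the same before and after the press. I put this down to calibration.
  - The top view put the nose about 1.5 mm above and to the side of where the arm's position put it, still within the limits.

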